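# Slide the lens carrier along the rail into the marked corner pocket

## Robot

A 6-joint arm with a two-finger parallel gripper is mounted at the origin on a cart in front of the work surface, level with it; the furniture and walls round the work are solid. World frame = base frame: x ahead of the robot, y to its left, z up, the work surface at z = 0. Lengths are in m, angles in rad, forces in N, time in s.
With the tool pointing down it reaches from about 0.35 to 0.975 m from the base axis. Payload 7.1 kg.
Tool frame: the origin (TCP) lies at the very end of the fingers, on their centre line; the grasp point (between the pads) lies 19 mm behind it (grip_point_offset is the distance from the TCP to the grasp point, in m); x points along the fingers, y is the direction in which the jaws open and shut, and the axes are right-handed (so a half turn about x gives the same grasp; the last joint's range is limited). The gripper opens to 88 mm and grips with 3 to 60 N. Pads are 20 mm wide; open, the fingers measure 115 mm over their backs; the gripper's body (75 mm by 178 mm) begins 61 mm behind the grasp point.
Start: joints at [-1.233, 0.423, 1.63, -0, 1.089, -0.019], TCP at [0.218, -0.586, 0.223] pointing down, gripper open.
Joint ranges: [-3, 3], [-0.9, 2.11], [0.09, 2.58], [-1.31, 4.45], [0.11, 2.69], [-2.54, 2.54]. Speed limits (rad/s): [2.39, 2.39, 3.01, 3.14, 3.14, 3.14].

## Interface

Orientations are given as [roll, pitch, yaw] about the fixed x, y, z axes, in that order (R = Rz(yaw) Ry(pitch) Rx(roll)).
In Python, from workcell import read_state, capture, close_job, grip_point_offset gives the robot as it stands.
- The arm moves only by the tool send_rows, never from a script. Its argument "plan" is a list of rows, each an object with "linear": the shift along the tool's x, y, z normalised to -1 to 1, where 1 is 0.04 m, a list of three; "roll": the turn about the tool's x normalised to -1 to 1, where 1 is 8 degrees. In form: [{"linear": [dx, dy, dz], "roll": roll}, ...]. A call has 1 to 12 rows; each row shifts and turns the commanded pose from where the row before left it, along the tool's axes as they then stand; what a row does not reach is not made up. A row lasts 1/10 s, in which the tool goes at most 50 mm and 8.59 degrees, less where a joint would pass 70% of its speed; a pose out of reach is approached as far as the arm can. A call with a number of a shift or a turn outside -1 to 1 is refused whole. A call with a gripper value outside its range is refused whole. "grip" is the closure, from 0 (fully open) to 1 (shut), set as the call begins (left out, the last holds). The fingers move at their own pace and stop on an object; "grip_force" is the grip in N (left out, the last holds). Time passes only in rows, so rows that do not move let the fingers close. It gives the time, the measured TCP pose, the force and the opening at its end, in the units of the state.
- read_state(): the state, without advancing time (a new reading comes with each control period).
- capture(name): name is "side" or "top"; returns a dict with "color" (420x560x3 uint8, red, green, blue), "fx", "fy", "cx", "cy" (pixels), "k1" (the pictures are not rectified: a ray, as slopes to the right and down, at radius r is drawn at 1 + k1 r^2 times it, then the intrinsics apply), "R" (3x3) and "t" (3): a world point X has camera coordinates R X + t. Camera axes: x right, y down, z forward; pixel columns grow to the right and rows downward; lengths in m; the calibration is good to about 2 mm. A picture is of the moment at which its call begins. There is no depth.
- close_job(): hands the job in, once; it reports no verdict.
The state is a dict: "time": time; "joint_positions": joint angles; "qvel": joint speeds; "joint_efforts": joint torques, N m; "ee_pos": TCP position; "tool_rot": TCP orientation; "contact_force": force on the tool from outside, world axes, zero at the start; "ft_torque": the same for the moment, N m; "width": finger opening in m.
Only numpy, scipy, OpenCV 4.12 (cv2) and the standard library are available. Lean on these libraries where they do the work, as an engineer would, in place of code of your own. Each camera call takes 0.05 s, during which the arm holds its last target. There are 200 camera calls.

## Task

Without picking it up, use the fingertips or the outside of the fingers to push the blue lens carrier flat against the long rail of the inspection stage, near the middle of the rail. Then slide it along the rail, keeping it against the rail, into the corner pocket at the end that carries the green tag, until it is fully home: flush with both the rail and the end stop. Keep it out of the red-tagged pocket, never lift or tip it, leave everything else standing where it is, and finish with the hand clear.

Things in the scene. Friction and masses are not known exactly. Their poses are not given: they have to be found in the camera images.
- stage: Inspection stage, fixed: dark steel plate with bright aluminium rail and stops. Origin at worktop level. Its x points across the plate to the rail (roughly away from the robot), y along the rail (to the left), z up. Plate: x -85..+75, y -150..+150 mm, top 8 mm above the worktop. In front of each pocket is a low fence, inner face at x = +12, outer at +2, |y| 110..135 mm with a round nose, top at 18 mm.
- rail_mid (a point): Middle of the upper inner edge of the rail, at stage x = +60, y = 0, 28 mm above the worktop. The rail runs the whole length of the far side, 15 mm thick; its flat inner face (towards the robot) is at stage x = +60 mm.
- pocket_left (a point): Floor of the left pocket (stage +y end): where the centre of the carrier's underside lies when seated, stage x = +38, y = +105 mm, 8 mm above the worktop. The pocket is a slot 48 mm wide (rail face to fence), open above and towards the middle. Its end stop has its inner face at y = +135 mm, x -10..+60, 15 mm thick, top 24 mm above the worktop.
- pocket_right (a point): The same for the right pocket: seated carrier centre at stage x = +38, y = -105 mm; end stop's inner face at y = -135 mm. Only 20 to 25 mm of the carrier's length lies behind the fence; the rest stands out towards the middle and can be reached from the front.
- carrier: Lens carrier, loose: blue metal frame 44 (its x) x 60 (its y) x 14 mm, about 120 g, with a white round lens blank in a silver ring on top (4 mm higher). Origin at the centre of its underside, z up. It starts flat on the plate near the middle of the stage, off the rail, its 60 mm side within 20 degrees of the rail. It slides under a few newtons.
- green_tag: Green tag, a 34 x 13 x 8 mm tab on top of the end stop of the pocket to be used (either end), fixed. Origin at the centre of its underside, at stage x = +30 mm, y = +142.5 or -142.5 mm, 24 mm above the worktop.
- red_tag: Red tag, same shape as the green one, fixed on the other end stop: the pocket not to be used.
- pipette_carousel: Tall white pipette carousel, fixed furniture, to the right of and behind the stage: about 180 mm across and over 500 mm high, so swing the arm in towards the robot when passing it. Origin on its axis at worktop level. A black office chair's back stands at the near edge of the worktop on the right, in front of it, rising about 150 mm above the worktop.
- amber_jar: Brown jar with blue cap, 56 mm diameter, 80 mm high, loose, standing behind the rail. Origin at the centre of its underside. Bystander.
- stopper_flask: Small clear flask with stopper, 51 mm diameter, 101 mm high, loose, standing behind the rail. Origin at the centre of its underside. Bystander.
- tape_roll: Teal roll of tape lying flat, 52 mm diameter, 19 mm high, loose, to the right of the stage. Origin at the centre of its underside. Bystander.
- petri_dish: Petri dish with culture, 94 mm diameter, 15 mm high, loose, to the left of the stage. Origin at the centre of its underside. Bystander.
- tip_box: Small green box, 67 x 75 x 24 mm, loose, behind and to the left of the stage. Origin at the centre of its underside. Bystander.
There are look-alikes about, which are no part of the job. What is meant by the carrier is not brown or orange, and is the larger of those in its own colour.

How it is judged:
By the outcome, as a careful person would: the job done as asked, in the order asked, and still so for the second after the job is handed in, with the robot touching nothing.
It also fails if it takes over 56 s, if anything falls off the work surface, if the arm or the gripper's body presses on something with over 40 N, if the wrist force passes 120 N, or if a joint passes its speed limit or range.

## Working session

There is one attempt and no reset: what is moved stays moved. The work goes in short steps, Python scripts to look and compute and a tool call to move; the robot and the scene stay as the last step left them, time stands still between calls to the robot, and variables do not carry over. Pictures are saved under pics/ and viewed, about 8 in all and at most 12, crops included, and the job is handed in when it is done.

Besides the shell and the picture viewer there is one more tool, called after ">>>" in YAML: its name, and indented under it one key for each argument. send_rows: Moves the arm, as the interface text tells. Its arguments: {"type":"object","properties":{"plan":{"type":"array","items":{"type":"object","properties":{"linear":{"type":"array","items":{"type":"number","minimum":-1,"maximum":1}},"roll":{"type":"number","minimum":-1,"maximum":1}}}},"grip":{"type":"number"},"grip_force":{"type":"number"}},"required":["plan"]}

```bash
mkdir -p pics; ls
cat > h.py <<'E'
import numpy as np, cv2
from workcell import *
def snap(n,f):
    c=capture(n); cv2.imwrite('pics/'+f,c['color'][:,:,::-1]); np.save('pics/'+n+'.npy',c,allow_pickle=True); return c
def K(c): return np.array([[c['fx'],0,c['cx']],[0,c['fy'],c['cy']],[0,0,1.]])
def D(c): return np.array([c['k1'],0,0,0,0.])
def cast(c,uv,z):
    uv=np.asarray(uv,float).reshape(-1,1,2)
    s=cv2.undistortPoints(uv,K(c),D(c)).reshape(-1,2)
    d=np.c_[s,np.ones(len(s))]@np.array(c['R']); o=-np.array(c['R']).T@np.array(c['t'])
    return o+d*((z-o[2])/d[:,2])[:,None]
def proj(c,X):
    return cv2.projectPoints(np.asarray(X,float).reshape(-1,1,3),cv2.Rodrigues(np.array(c['R']))[0],np.array(c['t'],float),K(c),D(c))[0].reshape(-1,2)
E
python3 - <<'E'
from h import *
for n in('top','side'):
    c=snap(n,n+'0.png'); print(n,c['fx'],c['k1'],-np.array(c['R']).T@np.array(c['t']),np.round(c['R'],2).tolist())
s=read_state(); print({k:np.round(v,3).tolist() for k,v in s.items()})
E
```

```text
pics
top 379.8261821697967 0.03216105862018923 [0.37019123 0.08197602 0.93690241] [[-0.01, -1.0, 0.01], [-0.98, 0.01, -0.19], [0.19, -0.01, -0.98]]
side 475.8249560898142 -0.06412469228580053 [-0.19465454 -0.02402982  1.24475332] [[0.1, -1.0, -0.01], [-0.85, -0.08, -0.52], [0.52, 0.06, -0.86]]
{'time': 0.1, 'joint_positions': [-1.233, 0.424, 1.631, 0.0, 1.089, -0.019], 'qvel': [-0.001, 0.001, -0.002, -0.0, 0.001, 0.001], 'joint_efforts': [-0.0, -54.561, -27.432, 0.064, 0.019, -0.0], 'ee_pos': [0.218, -0.585, 0.222], 'tool_rot': [-1.599, 1.569, 1.9], 'contact_force': [0.114, -0.785, -0.791], 'ft_torque': [0.004, 0.0, 0.039], 'width': 0.088}
```

View pics/top0.png

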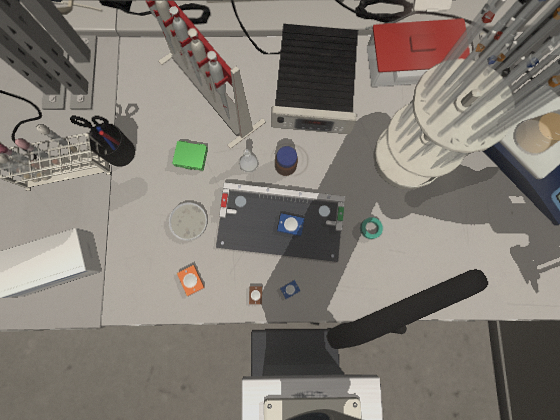

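View pics/side0.png

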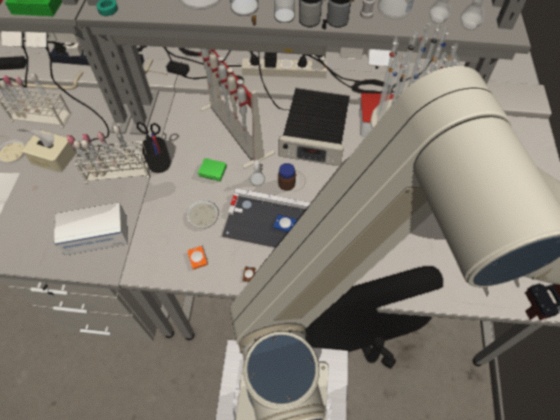

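The top view has blue candidates at (291,224), on the plate, and (290,290), smaller and off the stage. There are also an orange one at (190,280) and a brown one at (256,294). The one at (291,224) fits: it is blue, the larger of the two, and on the plate. The green tag is at (341,213), the right end, and the red tag at (225,200). I'll confirm with a crop and measure.

```bash
cat >> h.py <<'E'
def blobs(c,lo,hi,box,amin=20):
    hsv=cv2.cvtColor(c['color'],cv2.COLOR_RGB2HSV); m=cv2.inRange(hsv,lo,hi); k=np.zeros_like(m); x0,y0,x1,y1=box; k[y0:y1,x0:x1]=m[y0:y1,x0:x1]
    cs=cv2.findContours(k,cv2.RETR_EXTERNAL,cv2.CHAIN_APPROX_NONE)[0]
    return sorted([q for q in cs if cv2.contourArea(q)>amin],key=cv2.contourArea,reverse=True)
E
python3 - <<'E'
from h import *
c=np.load('pics/top.npy',allow_pickle=True).item()
im=c['color'][:,:,::-1][172:302,200:360]; cv2.imwrite('pics/crop.png',cv2.resize(im,None,fx=4.6,fy=4.6,interpolation=cv2.INTER_CUBIC))
box=(200,170,390,310)
for nm,lo,hi,z in(('blue',(105,120,50),(125,255,255),.022),('green',(50,80,40),(80,255,255),.032),('red',(172,120,80),(180,255,255),.032),('red2',(0,150,80),(6,255,255),.032)):
    for q in blobs(c,lo,hi,box,8):
        p=cast(c,q.reshape(-1,2),z)[:,:2].astype(np.float32); r=cv2.minAreaRect(p)
        print(nm,cv2.boundingRect(q),cv2.contourArea(q),np.round(r[0],4),np.round(r[1],4),r[2])
print(proj(c,[[.5,0,0],[.5,.1,0],[.6,0,0]]))
E
```

```text
blue (277, 214, 27, 21) 345.0 [0.5059 0.0388] [0.0575 0.0433] 77.05743408203125
green (362, 218, 11, 20) 48.0 [ 0.4947 -0.1429] [0.0225 0.0482] 79.46846008300781
green (338, 207, 6, 14) 47.5 [ 0.5289 -0.0821] [0.0114 0.0321] 81.0799331665039
green (374, 218, 6, 8) 8.5 [ 0.5083 -0.1678] [0.0184 0.0105] 42.28150939941406
red2 (221, 194, 6, 13) 45.5 [0.5654 0.1999] [0.0114 0.0309] 82.73553466796875
[[305.55820848 227.39543275]
 [265.36519676 227.92638375]
 [304.4175849  188.31882553]]
```

View pics/crop.png

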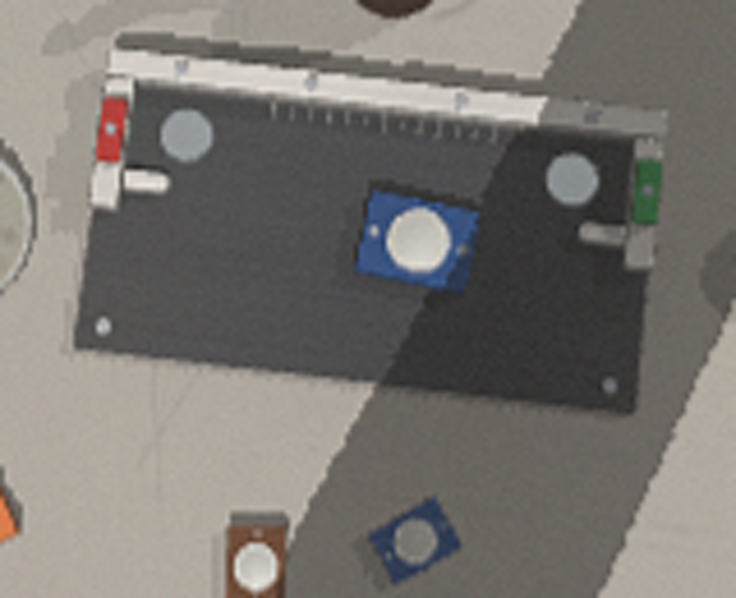

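The crop confirms it. The carrier is the large blue frame on the plate at crop (418,240), turned about 7° to the rail. The small blue look-alike is off the stage at crop (415,540). The green tag is on the right (stage −y) end stop. Next I'll work out the geometry for the approach.

```bash
cat >> h.py <<'E'
from scipy.spatial.transform import Rotation as Ro
yaw=np.arctan2(-.0365,.282); ex=np.array([np.cos(yaw),np.sin(yaw)]); ey=np.array([-ex[1],ex[0]])
O=np.array([.5472,.0589])-.03*ex
def S(p): p=np.atleast_2d(p)[:,:2]-O; return np.c_[p@ex,p@ey]*1000
def W(x,y): return O+x/1000*ex+y/1000*ey
def tool(): s=read_state(); return s,Ro.from_euler('xyz',s['tool_rot']).as_matrix()
def go(x,y,z,turn=True):
    s,R=tool(); d=np.r_[W(x,y),z]-s['ee_pos']; a=S(s['ee_pos'])[0]
    ang=np.degrees(np.arctan2(R[1,1],R[0,1]))-np.degrees(np.arctan2(ey[1],ey[0])); ang=(ang+90)%180-90
    print('stage',a.round(1),'z',s['ee_pos'][2],'t',s['time'],'F',np.round(s['contact_force'],1),'w',s['width'],'jaw-vs-rail deg',round(ang,2),'tilt',R[:,0].round(3))
    print('tool shift mm',(R.T@d*1000).round(1)); return d
E
python3 - <<'E'
from h import *
c=np.load('pics/top.npy',allow_pickle=True).item()
print('yaw',np.degrees(yaw),'O',O)
d=go(-60,-25,.12); s,R=tool(); print(R.round(3))
# stage fit check: predicted pixels of plate corners and rail
print(proj(c,[np.r_[W(x,y),.008] for x,y in((-85,150),(-85,-150))]).round(1), 'seen', [(200+75/4.6,172+348/4.6),(200+635/4.6,172+411/4.6)])
print(proj(c,[np.r_[W(75,y),.028] for y in(150,-150)]).round(1),'seen',[(200+112/4.6,172+50/4.6),(200+666/4.6,172+113/4.6)])
q=blobs(c,(105,120,50),(125,255,255),(200,170,390,260))[0]; print('carrier',cv2.boxPoints(cv2.minAreaRect(S(cast(c,q.reshape(-1,2),.022)).astype(np.float32))).round(1))
for n,u in(('jar',(286,166)),('flask',(249,166)),('carousel',(408,170)),('chair',(400,335))): print(n,S(cast(c,u,0.0))[0].round(),cast(c,u,0)[0].round(2))
E
```

```text
yaw -7.374941828156325 O [0.51744818 0.06275086]
stage [-213.6 -680.9] z 0.22198270233164588 t 0.1 F [ 0.1 -0.8 -0.8] w 0.0878483607544314 jaw-vs-rail deg 27.82 tilt [-0.     0.001 -1.   ]
tool shift mm [ 102.7 -508.3 -442. ]
[[-0.     0.349 -0.937]
 [ 0.001 -0.937 -0.349]
 [-1.    -0.001 -0.   ]]
[[215.2 247.5]
 [337.9 261.8]] seen [(216.30434782608697, 247.6521739130435), (338.04347826086956, 261.3478260869565)]
[[223.4 182.2]
 [344.7 196. ]] seen [(224.34782608695653, 182.8695652173913), (344.7826086956522, 196.56521739130434)]
carrier [[-32.7 -51.8]
 [ 10.4 -56. ]
 [ 15.9   1.3]
 [-27.2   5.5]]
jar [143.   1.] [0.66 0.05 0.  ]
flask [132.  95.] [0.66 0.14 0.  ]
carousel [ 168. -310.] [ 0.64 -0.27  0.  ]
chair [-237. -310.] [ 0.24 -0.21  0.  ]
```

>>> send_rows:
  plan:
    - {"linear":[0,-0.8,-0.69],"roll":0}
    - {"linear":[0,-0.8,-0.69],"roll":0}
    - {"linear":[0,-0.8,-0.69],"roll":0}
    - {"linear":[0,-0.8,-0.69],"roll":0}
    - {"linear":[0,-0.8,-0.69],"roll":0}
    - {"linear":[0,-0.8,-0.69],"roll":0}
    - {"linear":[0,-0.8,-0.69],"roll":0}
    - {"linear":[0,-0.8,-0.69],"roll":0}
    - {"linear":[0,-0.8,-0.69],"roll":0}
    - {"linear":[0,-0.8,-0.69],"roll":0}
    - {"linear":[0,-0.8,-0.69],"roll":0}
    - {"linear":[0,-0.8,-0.69],"roll":0}
  grip: 0.62
  grip_force: 20

```text
time: 1.3
ee_pos: [0.3947, -0.1084, 0.2227]
tool_rot: [2.49, 1.571, -0.295]
contact_force: [1.1, -0.5, -0.4]
width: 0.0339
```

>>> send_rows:
  plan:
    - {"linear":[0,0,0],"roll":0.87}
    - {"linear":[0,0,0],"roll":0.87}
    - {"linear":[0,0,0],"roll":0.87}
    - {"linear":[0,0,0],"roll":0.87}
    - {"linear":[0,0,0],"roll":0}

```text
time: 1.8
ee_pos: [0.3943, -0.1099, 0.2225]
tool_rot: [-0.16, 1.57, 2.852]
contact_force: [-0.2, 0.2, 0.1]
width: 0.0335
```

```bash
python3 -c "
from h import *
go(-60,-25,.1); print(tool()[1].round(3))"
```

```text
stage [ -99.9 -187.1] z 0.22250435030372803 t 1.8 F [-0.2  0.2  0.1] w 0.03354598173520973 jaw-vs-rail deg -0.07 tilt [-0.  0. -1.]
tool shift mm [ 122.5 -162.1  -39.8]
[[-0.    -0.129 -0.992]
 [ 0.    -0.992  0.129]
 [-1.    -0.     0.   ]]
```

>>> send_rows:
  plan:
    - {"linear":[0,-0.81,-0.2],"roll":0}
    - {"linear":[0,-0.81,-0.2],"roll":0}
    - {"linear":[0,-0.81,-0.2],"roll":0}
    - {"linear":[0,-0.81,-0.2],"roll":0}
    - {"linear":[0,-0.81,-0.2],"roll":0}
    - {"linear":[1,0,0],"roll":0}
    - {"linear":[1,0,0],"roll":0}
    - {"linear":[1,0,0],"roll":0}
    - {"linear":[1,0,0],"roll":0}
    - {"linear":[0.6,0,0],"roll":0}
    - {"linear":[0.4,0,0],"roll":0}
    - {"linear":[0.22,0,0],"roll":0}

```text
time: 3.0
ee_pos: [0.4541, 0.0452, 0.0123]
tool_rot: [0.193, 1.568, -3.075]
contact_force: [1.1, 0.8, -0.2]
width: 0.033
```

>>> send_rows:
  plan:
    - {"linear":[0,0,0],"roll":0}
    - {"linear":[0,0,0],"roll":0}

```text
time: 3.2
ee_pos: [0.4554, 0.0454, 0.0143]
tool_rot: [-2.917, 1.57, 0.096]
contact_force: [0.5, 0.4, 0.1]
width: 0.0335
```

```bash
python3 -c "
from h import *
go(-40,-25,.014); snap('top','t1.png')
im=cv2.imread('pics/t1.png')[160:290,200:360]; cv2.imwrite('pics/t1c.png',cv2.resize(im,None,fx=4.6,fy=4.6,interpolation=cv2.INTER_CUBIC))"
```

```text
stage [-59.3 -25.2] z 0.014299562409783407 t 3.2 F [0.5 0.4 0.1] w 0.033475038158892134 jaw-vs-rail deg 0.03 tilt [ 0.  0. -1.]
tool shift mm [  0.3  -0.2 -19.3]
```

View pics/t1c.png

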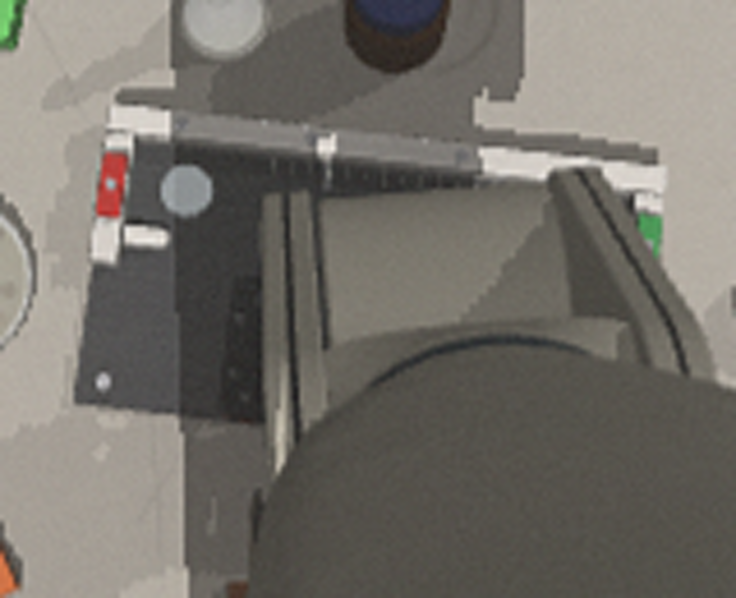

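The arm hides the carrier from above, so I'll push under force feedback.

>>> send_rows:
  plan:
    - {"linear":[0.05,0,-0.15],"roll":0}
    - {"linear":[0,0,-0.15],"roll":0}
    - {"linear":[0,0,-0.15],"roll":0}
    - {"linear":[0,0,-0.15],"roll":0}
    - {"linear":[0,0,-0.15],"roll":0}
    - {"linear":[0,0,-0.15],"roll":0}
    - {"linear":[0,0,-0.15],"roll":0}
    - {"linear":[0,0,-0.15],"roll":0}
    - {"linear":[0,0,-0.15],"roll":0}

```text
time: 4.15
ee_pos: [0.509, 0.0384, 0.0118]
tool_rot: [0.097, 1.571, 3.109]
contact_force: [-1.8, 0.6, 0.8]
width: 0.0331
```

>>> send_rows:
  plan:
    - {"linear":[0,0,-0.05],"roll":0}
    - {"linear":[0,0,-0.05],"roll":0}
    - {"linear":[0,0,-0.05],"roll":0}
    - {"linear":[0,0,0],"roll":0}

```text
time: 4.55
ee_pos: [0.515, 0.0376, 0.0119]
tool_rot: [-3.001, 1.57, 0.011]
contact_force: [0.3, -0.5, -1.0]
width: 0.0334
```

```bash
python3 -c "
from h import *
go(6,-25,.0125)"
```

```text
stage [  0.8 -25.2] z 0.011873405055452538 t 4.55 F [ 0.3 -0.5 -1. ] w 0.033352836318337555 jaw-vs-rail deg -0.02 tilt [ 0.001  0.    -1.   ]
tool shift mm [-0.6 -0.2 -5.2]
```

>>> send_rows:
  plan:
    - {"linear":[0,0,-0.05],"roll":0}
    - {"linear":[0,0,-0.05],"roll":0}
    - {"linear":[0,0,0],"roll":0}

```text
time: 4.85
ee_pos: [0.5182, 0.0372, 0.0118]
tool_rot: [0.059, 1.57, 3.072]
contact_force: [-2.5, 0.5, 0.3]
width: 0.0335
```

>>> send_rows:
  plan:
    - {"linear":[0,0,-0.03],"roll":0}
    - {"linear":[0,0,0],"roll":0}

```text
time: 5.05
ee_pos: [0.5182, 0.0371, 0.0117]
tool_rot: [0.104, 1.568, 3.117]
contact_force: [-5.9, 2.1, 3.9]
width: 0.0337
```

>>> send_rows:
  plan:
    - {"linear":[0,0,-0.03],"roll":0}
    - {"linear":[0,0,0],"roll":0}

```text
time: 5.25
ee_pos: [0.5182, 0.0371, 0.0116]
tool_rot: [0.104, 1.565, 3.117]
contact_force: [-9.0, 2.9, 6.5]
width: 0.0333
```

The arm stalls at 9 N, so the carrier is against the rail. I'll back off, rise and go left to look.

>>> send_rows:
  plan:
    - {"linear":[0,0,0.3],"roll":0}
    - {"linear":[0,0,0.7],"roll":0}
    - {"linear":[-1,0,0.5],"roll":0}
    - {"linear":[-1,0,0.5],"roll":0}
    - {"linear":[-0.5,-0.9,0],"roll":0}
    - {"linear":[0,-1,0],"roll":0}
    - {"linear":[0,-1,0],"roll":0}
    - {"linear":[0,-1,0],"roll":0}
    - {"linear":[0,0,0],"roll":0}
  grip: 1

```text
time: 6.15
ee_pos: [0.4633, 0.2059, 0.1126]
tool_rot: [-2.555, 1.566, 0.461]
contact_force: [-0.0, 0.3, 0.6]
width: 0.0011
```

```bash
cat >> h.py <<'E'
def look(f,save=True):
    c=snap('top',f+'.png')
    im=c['color'][:,:,::-1][160:290,200:360]; cv2.imwrite('pics/'+f+'c.png',cv2.resize(im,None,fx=4.6,fy=4.6,interpolation=cv2.INTER_CUBIC))
    for q in blobs(c,(105,120,40),(125,255,255),(200,185,390,262))[:1]:
        r=cv2.minAreaRect(S(cast(c,q.reshape(-1,2),.022)).astype(np.float32)); print('carrier',r, cv2.boxPoints(r).round(1).tolist())
E
python3 -c "
from h import *
go(35,30,.0125);look('t2')"
```

```text
stage [-72. 135.] z 0.11257327345133322 t 6.15 F [-0.   0.3  0.6] w 0.0011392445849406165 jaw-vs-rail deg 0.2 tilt [ 0.004  0.002 -1.   ]
tool shift mm [ 100.2  105.7 -106.3]
carrier ((37.835418701171875, -23.599336624145508), (42.643348693847656, 58.14760208129883), 0.13568639755249023) [[16.399999618530273, 5.400000095367432], [16.600000381469727, -52.70000076293945], [59.20000076293945, -52.599998474121094], [59.099998474121094, 5.5]]
```

View pics/t2c.png

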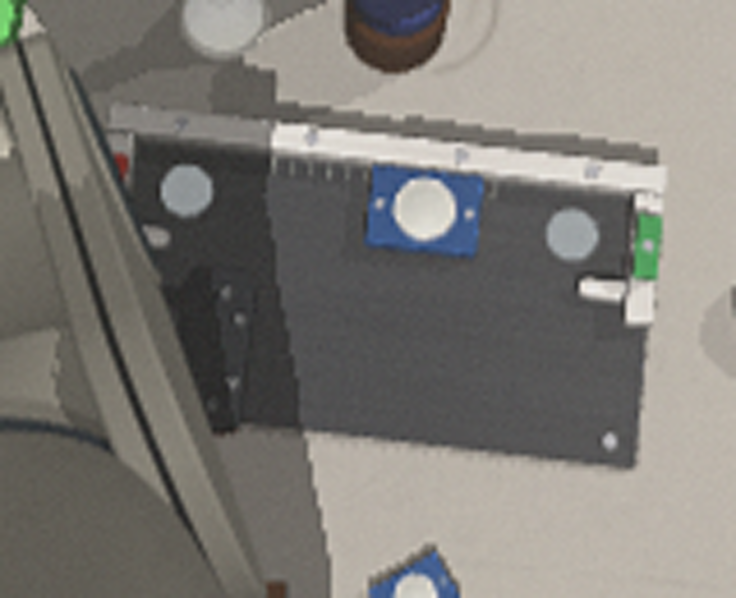

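The crop shows the carrier flush on the rail at crop (425,210). It measures stage (37.8, −23.6), 0.1° to the rail. Now I'll set the closed fingers behind its left end.

>>> send_rows:
  plan:
    - {"linear":[0,0.83,-0.83],"roll":-0.03}
    - {"linear":[0,0.83,-0.83],"roll":0}
    - {"linear":[0,0.83,-0.83],"roll":0}
    - {"linear":[0.8,0,0],"roll":0}
    - {"linear":[0.8,0,0],"roll":0}
    - {"linear":[0.6,0,0],"roll":0}
    - {"linear":[0.25,0,0],"roll":0}
    - {"linear":[0,0,0],"roll":0}
    - {"linear":[0,0,0],"roll":0}

```text
time: 7.1
ee_pos: [0.5483, 0.0902, 0.0146]
tool_rot: [-2.954, 1.57, 0.062]
contact_force: [0.7, -0.4, 1.5]
width: 0.0003
```

```bash
python3 -c "
from h import *
go(29,20,.0125)"
```

```text
stage [27.  31.1] z 0.014568495714401108 t 7.1 F [ 0.7 -0.4  1.5] w 0.0002535947077759896 jaw-vs-rail deg 0.2 tilt [ 0.001  0.    -1.   ]
tool shift mm [ 2.1 11.2 -1.9]
```

>>> send_rows:
  plan:
    - {"linear":[0.05,0.12,0],"roll":-0.025}
    - {"linear":[0,0.12,0],"roll":0}
    - {"linear":[0,0.12,-0.02],"roll":0}
    - {"linear":[0,0.12,-0.02],"roll":0}
    - {"linear":[0,0.12,-0.02],"roll":0}
    - {"linear":[0,0.12,-0.02],"roll":0}
    - {"linear":[0,0.12,-0.02],"roll":0}
    - {"linear":[0,0.12,-0.02],"roll":0}

```text
time: 7.9
ee_pos: [0.5479, 0.0513, 0.0118]
tool_rot: [0.298, 1.571, -2.965]
contact_force: [-1.6, 1.5, 0.3]
width: 0.0007
```

```bash
python3 -c "
from h import *
go(35,-61.5,.0125);look('t3')
snap('side','s3.png')"
```

```text
stage [31.7 -7.4] z 0.011767326406383078 t 7.9 F [-1.6  1.5  0.3] w 0.0007120098079494976 jaw-vs-rail deg 0.42 tilt [-0. -0. -1.]
tool shift mm [-0.7 54.1 -2.9]
```

>>> send_rows:
  plan:
    - {"linear":[0,0.12,-0.015],"roll":0}
    - {"linear":[0,0.12,-0.015],"roll":0}
    - {"linear":[0,0.12,-0.015],"roll":0}
    - {"linear":[0,0.12,-0.015],"roll":0}
    - {"linear":[0,0.12,-0.015],"roll":0}
    - {"linear":[0,0.12,-0.015],"roll":0}
    - {"linear":[0,0.12,-0.015],"roll":0}
    - {"linear":[0,0.12,-0.015],"roll":0}

```text
time: 8.8
ee_pos: [0.5481, 0.0127, 0.0119]
tool_rot: [-0.437, 1.571, 2.583]
contact_force: [0.3, 1.6, -0.2]
width: 0.0009
```

```bash
python3 -c "
from h import *
go(35,-61.5,.0125);look('t4')"
```

```text
stage [ 36.8 -45.7] z 0.011881331852532127 t 8.8 F [ 0.3  1.6 -0.2] w 0.0008949374687765264 jaw-vs-rail deg 0.41 tilt [-0.  0. -1.]
tool shift mm [-0.6 15.7  2. ]
```

>>> send_rows:
  plan:
    - {"linear":[0,0.1,0],"roll":0}
    - {"linear":[0,0.1,0],"roll":0}
    - {"linear":[0,0.08,0],"roll":0}
    - {"linear":[0,0.05,0],"roll":0}
    - {"linear":[0,0.05,0],"roll":0}
    - {"linear":[0,0,0],"roll":0}

```text
time: 9.45
ee_pos: [0.5463, -0.0023, 0.0119]
tool_rot: [2.615, 1.571, -0.648]
contact_force: [0.1, 0.2, -0.2]
width: 0.0005
```

>>> send_rows:
  plan:
    - {"linear":[0,0.04,0],"roll":0}
    - {"linear":[0,0.04,0],"roll":0}
    - {"linear":[0,0,0],"roll":0}

```text
time: 9.75
ee_pos: [0.5459, -0.0053, 0.0119]
tool_rot: [2.688, 1.571, -0.575]
contact_force: [-0.3, -0.0, -0.1]
width: 0.0007
```

```bash
python3 -c "
from h import *
go(35,-61.5,.0125)"
```

```text
stage [ 37.  -63.8] z 0.011902735672977203 t 9.75 F [-0.3 -0.  -0.1] w 0.0006588580549239682 jaw-vs-rail deg 0.42 tilt [ 0. -0. -1.]
tool shift mm [-0.6 -2.4  1.9]
```

>>> send_rows:
  plan:
    - {"linear":[0,0.04,0],"roll":0}
    - {"linear":[0,0.04,0],"roll":0}
    - {"linear":[0,0,0],"roll":0}

```text
time: 10.05
ee_pos: [0.5459, -0.0071, 0.0119]
tool_rot: [-1.839, 1.569, 1.18]
contact_force: [1.0, 10.0, -0.2]
width: 0.0006
```

>>> send_rows:
  plan:
    - {"linear":[0,0.04,0],"roll":0}
    - {"linear":[0,0.04,0],"roll":0}
    - {"linear":[0,0,0],"roll":0}

```text
time: 10.35
ee_pos: [0.5459, -0.0074, 0.0121]
tool_rot: [-1.723, 1.566, 1.295]
contact_force: [1.8, 31.4, 0.5]
width: 0.0004
```

Force rose to 31 N, so the carrier is at the end stop. I'll back off and look.

>>> send_rows:
  plan:
    - {"linear":[0,-0.2,0],"roll":0}
    - {"linear":[0,-0.5,0.1],"roll":0}
    - {"linear":[-1,0,0],"roll":0}
    - {"linear":[-1,0,0.5],"roll":0}
    - {"linear":[-0.5,-0.7,0.7],"roll":0}
    - {"linear":[0,-0.8,0.7],"roll":0}
    - {"linear":[0,-0.9,0.7],"roll":0}
    - {"linear":[0,-1,0],"roll":0}
    - {"linear":[0,-1,0],"roll":0}
    - {"linear":[0,-0.5,0],"roll":0}
    - {"linear":[0,0,0],"roll":0}

```text
time: 11.45
ee_pos: [0.4657, 0.2261, 0.1121]
tool_rot: [-2.659, 1.569, 0.364]
contact_force: [-0.6, -0.0, -0.2]
width: -0.0001
```

```bash
python3 -c "
from h import *
go(35,-61.5,.0125);look('t5')"
```

```text
stage [-72.3 155.4] z 0.1120785007680335 t 11.45 F [-0.6 -0.  -0.2] w -7.536786166662944e-05 jaw-vs-rail deg 0.6 tilt [ 0.002  0.001 -1.   ]
tool shift mm [  99.6  218.1 -104.9]
carrier ((38.01613235473633, -104.73190307617188), (41.15021896362305, 59.00297927856445), 1.0474497079849243) [[16.899999618530273, -75.5999984741211], [18.0, -134.60000610351562], [59.099998474121094, -133.89999389648438], [58.0, -74.9000015258789]]
```

View pics/t5c.png

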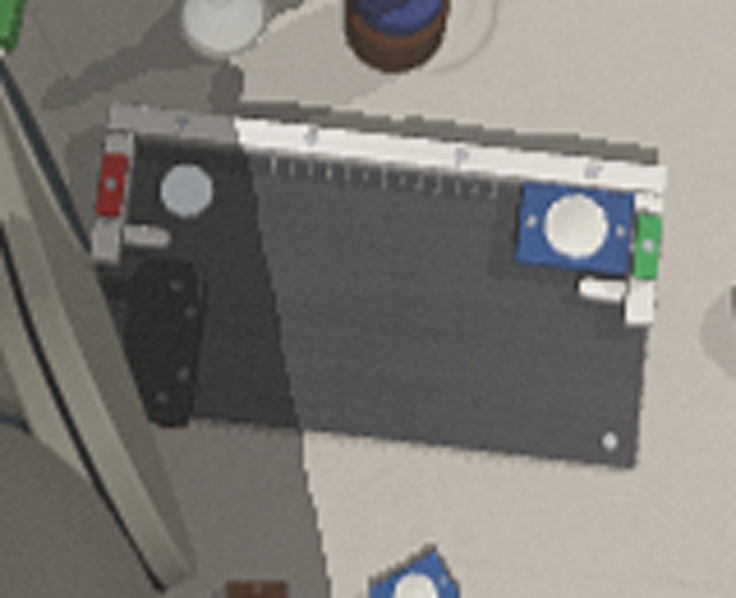

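The carrier is in the green pocket at stage (38.0, −104.7), crop (575,227), with perhaps 1° of yaw left. I'll give the exposed front a gentle press to make sure it's flush with the rail.

>>> send_rows:
  plan:
    - {"linear":[0,0.97,-0.13],"roll":-0.07}
    - {"linear":[0,0.97,-0.13],"roll":0}
    - {"linear":[0,0.97,-0.13],"roll":0}
    - {"linear":[0,0.97,-0.13],"roll":0}
    - {"linear":[0,0.97,-0.13],"roll":0}
    - {"linear":[0,0.97,-0.13],"roll":0}
    - {"linear":[0.8,0,0],"roll":0}
    - {"linear":[0.8,0,0],"roll":0}
    - {"linear":[0.6,0,0],"roll":0}
    - {"linear":[0.27,0,0],"roll":0}
    - {"linear":[0,0,0],"roll":0}
    - {"linear":[0,0,0],"roll":0}

```text
time: 12.7
ee_pos: [0.4698, -0.0113, 0.0136]
tool_rot: [2.794, 1.571, -0.46]
contact_force: [1.0, -0.7, -0.0]
width: -0.0001
```

```bash
python3 -c "
from h import *
go(1,-80,.0125)"
```

```text
stage [-37.7 -79.6] z 0.013588267933720706 t 12.7 F [ 1.  -0.7 -0. ] w -5.7018405766084404e-05 jaw-vs-rail deg 0.96 tilt [ 0. -0. -1.]
tool shift mm [  1.1   1.1 -38.7]
```

>>> send_rows:
  plan:
    - {"linear":[0.03,0,-0.2],"roll":0.12}
    - {"linear":[0,0,-0.2],"roll":0}
    - {"linear":[0,0,-0.2],"roll":0}
    - {"linear":[0,0,-0.15],"roll":0}
    - {"linear":[0,0,-0.1],"roll":0}
    - {"linear":[0,0,-0.08],"roll":0}
    - {"linear":[0,0,-0.04],"roll":0}
    - {"linear":[0,0,0],"roll":0}

```text
time: 13.5
ee_pos: [0.5082, -0.0158, 0.0118]
tool_rot: [0.056, 1.571, 3.069]
contact_force: [-0.0, 0.5, 0.5]
width: 0.0003
```

>>> send_rows:
  plan:
    - {"linear":[0,0,-0.04],"roll":0}
    - {"linear":[0,0,-0.04],"roll":0}
    - {"linear":[0,0,0],"roll":0}

```text
time: 13.8
ee_pos: [0.5111, -0.0162, 0.0118]
tool_rot: [0.043, 1.57, 3.056]
contact_force: [-0.6, 0.9, 0.1]
width: 0.0004
```

```bash
python3 -c "
from h import *
go(4,-80,.0125)"
```

```text
stage [  3.9 -79.1] z 0.011801653200327222 t 13.8 F [-0.6  0.9  0.1] w 0.00042239801145868534 jaw-vs-rail deg 0.02 tilt [-0.001  0.    -1.   ]
tool shift mm [-0.7  0.9 -0.1]
```

>>> send_rows:
  plan:
    - {"linear":[0,0,-0.04],"roll":0}
    - {"linear":[0,0,-0.04],"roll":0}
    - {"linear":[0,0,0],"roll":0}

```text
time: 14.1
ee_pos: [0.5112, -0.0162, 0.0115]
tool_rot: [0.046, 1.564, 3.059]
contact_force: [-8.9, 2.2, 7.1]
width: 0.0006
```

>>> send_rows:
  plan:
    - {"linear":[0,0,-0.03],"roll":0}
    - {"linear":[0,0,0],"roll":0}

```text
time: 14.3
ee_pos: [0.5112, -0.0163, 0.0113]
tool_rot: [0.045, 1.562, 3.058]
contact_force: [-11.1, 1.0, 9.2]
width: 0.0005
```

```bash
python3 -c "
from h import *
go(4,-80,.0125)"
```

```text
stage [  3.9 -79.2] z 0.011325436171242775 t 14.3 F [-11.1   1.    9.2] w 0.0005332926409122149 jaw-vs-rail deg 0.01 tilt [-0.009  0.001 -1.   ]
tool shift mm [-1.2  0.8 -0.1]
```

It stopped at the same x = 3.9 as at mid-rail, so it is flush. I'll retract and look.

>>> send_rows:
  plan:
    - {"linear":[0,0,0.1],"roll":0}
    - {"linear":[0,0,0.5],"roll":0}
    - {"linear":[0,0,1],"roll":0}
    - {"linear":[-1,0,0.3],"roll":0}
    - {"linear":[-1,-0.7,0],"roll":0}
    - {"linear":[-0.5,-1,0],"roll":0}
    - {"linear":[0,-1,0],"roll":0}
    - {"linear":[0,-1,0],"roll":0}
    - {"linear":[0,-1,0],"roll":0}
    - {"linear":[0,-1,0],"roll":0}
    - {"linear":[0,0,0],"roll":0}
    - {"linear":[0,0,0],"roll":0}

```text
time: 15.5
ee_pos: [0.4696, 0.2197, 0.1118]
tool_rot: [-2.929, 1.57, 0.087]
contact_force: [-0.5, -0.8, -0.2]
width: 0.0004
```

```bash
python3 -c "
from h import *
go(4,-80,.0125);look('t6')
c=np.load('pics/top.npy',allow_pickle=True).item(); snap('side','s6.png')
im=c['color'][:,:,::-1][190:245,295:355]; a=cv2.resize(im,None,fx=10,fy=10,interpolation=cv2.INTER_CUBIC); cv2.imwrite('pics/t6z.png',a)"
```

```text
stage [-67.6 149.6] z 0.11180835046268223 t 15.5 F [-0.5 -0.8 -0.2] w 0.00041808376958814075 jaw-vs-rail deg 0.14 tilt [ 0.001  0.    -1.   ]
tool shift mm [ 99.3 229.7 -71. ]
carrier ((38.05500030517578, -104.82070922851562), (40.893184661865234, 57.940399169921875), 0.1816597580909729) [[17.5, -75.9000015258789], [17.700000762939453, -133.89999389648438], [58.599998474121094, -133.6999969482422], [58.400001525878906, -75.80000305175781]]
```

View pics/t6z.png

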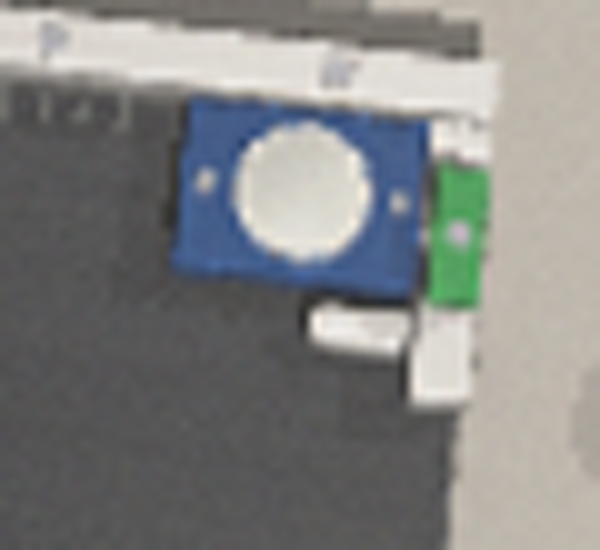

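View pics/t6.png

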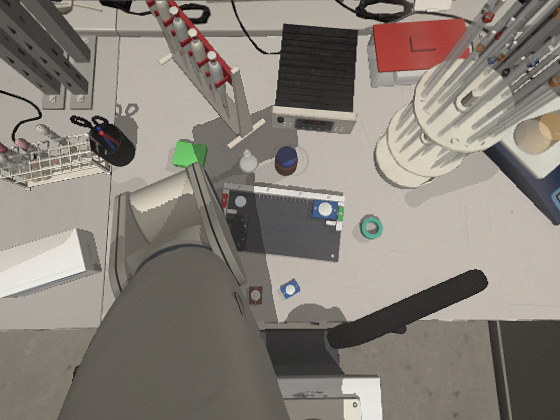

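```bash
python3 -c "
from h import *
print(close_job())"
```

```text
the job is handed in; nothing more can be done
None
```

The carrier is in the green-tagged pocket at the right end of the stage, and the job is handed in at about 15.6 s of robot time.

I pushed it flat against the rail near mid-rail, stopping at 9 N and about 0.1° to the rail. I then slid it along the rail with the closed fingers to the end stop, where the push force rose to 31 N. After that slide it looked about 1° off the rail. I pressed its exposed front gently, at 11 N, and it stopped at the same depth as in the mid-rail push.

- **Final position:** the last image puts the carrier at stage (38.1, −104.8) mm, against a target of (38, −105), at 0.2° to the rail. The image is good to about 1–2 mm. I did not press the end again after the front press, so the end-stop contact rests on that image.
- **During the slide:** the arm hid the carrier, so contact with the rail while it moved was not seen directly. It was judged from forces and the images before and after.
- **Other objects:** in the last overhead picture the other objects in view stand where they were. The arm covered the petri dish on the left, so I couldn't confirm that one, though the low passes did not go near it.
- **Hand:** it finished clear of everything, about 0.11 m up over the left end of the stage, with no contact force beyond sensor noise.

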